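Slide the tall can home into the rack

TASK

Put the tall orange can away: push it low on its body with the fingers so that it slides upright across the bench into the empty stall of the grey can rack, the one with the green spot, until it is home against the stall's back wall. Never lift it, never let it tip, and do not clamp it or ram it against the rack. Leave the other cans and the things on the bench where they are.

Things in the scene. Friction and masses are not known exactly. Their poses are not given: they have to be found in the camera images.
- can: Tall orange aerosol can, black cap, white band, loose and upright on the bench: a cylinder 52 mm across, 230 mm tall (shoulder at 184 mm, cap 43 mm across above it), 0.25 to 0.45 kg, weight centred about 110 mm up. Origin: centre of its underside; z up its axis. Pushed below about 30 mm above the bench it slides; pushed much higher it tips.
- rack: Grey can rack fixed to the bench, turned up to 0.2 rad: three floorless stalls along its x axis at 84 mm pitch (-84, 0, +84), open to its -y side (the robot's right); two hold cans. Origin: bench level, on the back wall's inner face, middle stall. Stalls are 64 mm wide, 46 mm deep; side walls 20 mm thick, 36 mm high with round noses; back wall 60 mm high, 12 mm thick.
- spot (a point): Centre of the green spot, 56 mm across, painted on the bench in the empty stall, at bench level: on the stall's centre line, 28 mm in front of the back wall's inner face. Any of the three stalls may be the empty one.
- blue_can: Bystander standing loose in one stall: blue aerosol can with white cap, 52 mm across, 205 mm tall. Origin: centre of its underside.
- cartridge: Bystander standing loose in another stall: white sealant cartridge with a red band and a thin nozzle, 49 mm across, 270 mm tall with its nozzle. Origin: centre of its underside.
- tape: Bystander: roll of blue tape lying flat on the bench, 100 mm across, 48 mm high. Origin: centre of its underside.
- jar: Bystander: clear screw jar with steel lid, 64 mm across, 85 mm tall. Origin: centre of its underside.
- mug: Bystander: white mug, 76 mm across, 95 mm tall, with a handle. Origin: centre of its underside.
- driver: Bystander: yellow-handled screwdriver lying on the bench. Its x axis runs from handle to tip.
- wrench: Bystander: steel wrench lying on the bench. Its x axis runs from handle to head.

How it is judged:
By the outcome, as a careful person would: the job done as asked, in the order asked, and still so for the second after the job is handed in, with the robot touching nothing.
It also fails if it takes over 61 s, if anything falls off the work surface, if the arm or the gripper's body presses on something with over 40 N, if the wrist force passes 120 N, or if a joint passes its speed limit or range.

ROBOT

A 6-joint arm with a two-finger parallel gripper is mounted at the origin on the work surface. World frame = base frame: x ahead of the robot, y to its left, z up, the work surface at z = 0. Lengths are in m, angles in rad, forces in N, time in s.
With the tool pointing down it reaches from about 0.325 to 0.9 m from the base axis. Payload 6.1 kg.
Tool frame: the origin (TCP) lies midway between the tips of the shut fingers; the grasp point (between the pads) lies 19 mm behind it; x points along the fingers, y is the direction in which the jaws open and shut, and the axes are right-handed (so a half turn about x gives the same grasp; the last joint's range is limited). The gripper opens to 85 mm and grips with 20 to 120 N. Pads are 22 mm wide; open, the fingers measure 114 mm over their backs; the gripper's body (76 mm by 85 mm) begins 54 mm behind the grasp point. The pads swing forward as they close: fully open they stand 13 mm farther back than shut.
Start: joints at [-1.302, 0.22, 1.526, -0, 1.395, -0.126], TCP at [0.24, -0.577, 0.203] pointing down, gripper open.
Joint ranges: [-2.98, 2.98], [-0.91, 2.08], [0.09, 2.57], [-1.24, 4.39], [0.2, 2.65], [-2.68, 2.68]. Speed limits (rad/s): [2.57, 2.57, 3.01, 3.14, 3.14, 3.14].

INTERFACE

Orientations are given as [roll, pitch, yaw] about the fixed x, y, z axes, in that order (R = Rz(yaw) Ry(pitch) Rx(roll)).
In Python, from plant import movep, move_l, set_joints, gripper_to, hold, inverse_kinematics, observe, get_image, get_calibration, Unreachable, job_done gives the robot as it stands. Calls block until the motion is done:
- movep(position, orientation): joint-space move of the TCP to a pose.
- move_l(position, feed=0.15, rotation=None, max_force=None): straight line of the TCP; rotation=None keeps the orientation; feed is the mean speed in m/s. With max_force (N) it stops when the force on the tool has changed by that much, and returns True; else False.
- set_joints(angles): joint-space move.
- gripper_to(opening, f_grip=None): finger opening in m; f_grip is the grip in N (None keeps the last); returns when the fingers have stopped.
- hold(seconds).
- inverse_kinematics(position, orientation): joint angles nearest the present ones, or None.
- observe(): the state.
- get_image(name): name is "side" or "top"; returns (picture, depth): 384x512x3 uint8, red, green, blue; 384x512 float32, m along the optical axis (not along the pixel's ray), 0 where there is no reading.
- get_calibration(name): a dict with "intrinsics" (3x3 intrinsics, pixels), "world_from_camera" (4x4, takes a point from camera to world coordinates). Camera axes: x right, y down, z forward; pixel columns grow to the right and rows downward; lengths in m; the calibration is good to about 2 mm. A picture is of the moment at which its call begins. get_calibration takes no time and is no camera call.
A pose or a line that the arm cannot do raises Unreachable and nothing moves.
- job_done(): hands the job in, once; it reports no verdict.
The state is a dict: "time_s": time; "q": joint angles; "joint_velocities": joint speeds; "joint_torque": joint torques, N m; "eef_pos": TCP position; "tcp_rot": TCP orientation; "ft_force": force on the tool from outside, world axes, zero at the start; "torque": the same for the moment, N m; "opening": finger opening in m.
Only numpy, scipy, OpenCV 4.12 (cv2) and the standard library are available. Lean on these libraries where they do the work, as an engineer would, in place of code of your own. Each camera call takes 0.05 s, during which the arm holds its last target. There are 200 camera calls.

## Working session

There is one attempt and no reset: what is moved stays moved. The work goes in short steps, each a Python script; the robot and the scene stay as the last script left them, time stands still between calls to the robot, and variables do not carry over. Pictures are saved under pics/ and viewed, about 8 in all and at most 12, crops included, and the job is handed in when it is done.

```bash
mkdir -p pics; ls
cat > h.py <<'E'
import numpy as np, cv2
from plant import *
def snap(n,f):
    p,d=get_image(n); cv2.imwrite(f'pics/{f}.png',cv2.cvtColor(p,cv2.COLOR_RGB2BGR)); return p,d
def cloud(n,d):
    c=get_calibration(n);K=np.array(c['intrinsics']);T=np.array(c['world_from_camera'])
    v,u=np.mgrid[:d.shape[0],:d.shape[1]]
    P=np.stack([(u-K[0,2])/K[0,0]*d,(v-K[1,2])/K[1,1]*d,d],-1)
    return P@T[:3,:3].T+T[:3,3]
def ray(n,u,v,z):
    c=get_calibration(n);K=np.array(c['intrinsics']);T=np.array(c['world_from_camera'])
    r=T[:3,:3]@np.linalg.inv(K)@np.array([u,v,1.]);o=T[:3,3]
    return o+r*(z-o[2])/r[2]
E
python3 - <<'E'
from h import *
for n in('top','side'):
    p,d=snap(n,n+'0'); np.savez(n+'0',p=p,d=d)
    print(n,np.round(np.array(get_calibration(n)['world_from_camera']),3).tolist(),np.round(get_calibration(n)['intrinsics'],1).tolist())
print(observe())
E
```

```text
pics
top [[0.014, -0.995, 0.098, 0.447], [-1.0, -0.011, 0.026, -0.072], [-0.025, -0.098, -0.995, 1.095], [0.0, 0.0, 0.0, 1.0]] [[350.2, 0.0, 257.6], [0.0, 350.2, 189.2], [0.0, 0.0, 1.0]]
side [[-0.832, -0.37, 0.413, 0.02], [-0.554, 0.551, -0.624, 0.729], [0.003, -0.748, -0.664, 0.87], [0.0, 0.0, 0.0, 1.0]] [[397.6, 0.0, 254.0], [0.0, 397.6, 189.7], [0.0, 0.0, 1.0]]
{'time_s': 0.1, 'q': array([-1.30208319e+00,  2.21123971e-01,  1.52749423e+00, -1.73148909e-05,
        1.39468366e+00, -1.26096483e-01]), 'joint_velocities': array([ 0.00253963, -0.0011719 , -0.00093428,  0.00115387,  0.00027221,
        0.0007769 ]), 'joint_torque': array([ 1.80806896e-03, -4.98239601e+01, -3.90547585e+01, -2.16555445e-04,
        5.58997068e-03,  6.17016454e-06]), 'eef_pos': array([ 0.24023192, -0.57635468,  0.20222441]), 'tcp_rot': array([-1.68692254,  1.56908703,  1.84948278]), 'ft_force': array([-0.53118776, -0.50105395,  0.01769265]), 'torque': array([0.03483258, 0.01036792, 0.0033187 ]), 'opening': 0.0854139355459159}
```

View pics/top0.png

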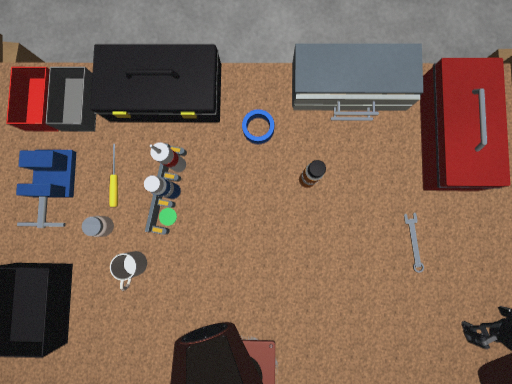

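View pics/side0.png

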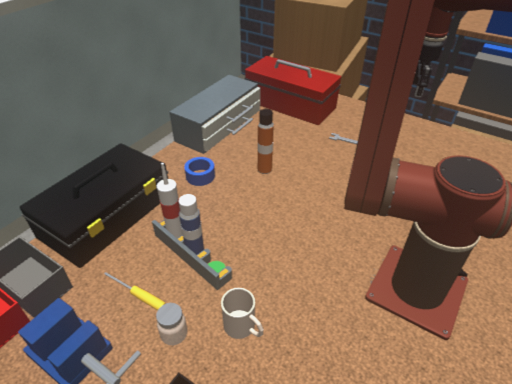

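The top view shows the can at about (315,172), its dark cap leaning outward. The green spot is at (168,217), in the stall nearest the robot. The rack runs along columns 150–165, with the blue can (white cap, (153,184)) and the cartridge (160,152) in the other stalls. Tape is at (258,126), the mug at (123,267), the wrench at (415,242).

Run:
```python
from h import *
C={};PP={}
for n in('top','side'):
    z=np.load(n+'0.npz'); PP[n]=z['p']; C[n]=cloud(n,z['d'])
    hsv=cv2.cvtColor(z['p'],cv2.COLOR_RGB2HSV)
    g=cv2.inRange(hsv,(50,120,80),(75,255,255)); cnt=max(cv2.findContours(g,0,1)[0],key=cv2.contourArea)
    (u,v),r,_=cv2.fitEllipse(cnt); 
    print(n,'spot ell',(u,v),r,ray(n,u,v,0), 'bbox span',[np.round(np.ptp(np.array([ray(n,*q[0],0) for q in cnt]),0),3)])
    P=C[n]
    # can: points near
    m=(P[...,2]>.03)&(P[...,0]>.38)&(P[...,0]<.62)&(P[...,1]>-.33)&(P[...,1]<-.12)
    for lo,hi in((.03,.18),(.18,.222),(.222,.26)):
        q=P[m&(P[...,2]>lo)&(P[...,2]<=hi)]
        if len(q)>15:
            if hi>.23: print(' cap top',len(q),q.mean(0),np.ptp(q,0))
            else:
                A=np.c_[2*q[:,:2],np.ones(len(q))]; s=np.linalg.lstsq(A,(q[:,:2]**2).sum(1),rcond=None)[0]
                print(' circle',lo,hi,len(q),s[:2],np.sqrt(s[2]+s[0]**2+s[1]**2))
    # back wall top
    rg=(P[...,0]>.28)&(P[...,0]<.66)&(P[...,1]>.12)&(P[...,1]<.33)
    q=P[rg&(abs(P[...,2]-.06)<.004)]; 
    print(' wallpts',len(q)); 
    o=[]
    sp=ray(n,u,v,0)
    q=q[(q[:,1]>sp[1]+.02-.5*(q[:,0]-sp[0]).clip(0)*.5-.0)&(q[:,1]<sp[1]+.06+.25*abs(q[:,0]-sp[0]))]
    vx,vy,x0,y0=cv2.fitLine(q[:,:2].astype(np.float32),cv2.DIST_HUBER,0,.005,.01).ravel()
    nn=np.array([-vy,vx]); print(' line',len(q),np.arctan(vy/vx),(x0,y0),'dist spot',(sp[:2]-[x0,y0])@nn,'ptp',np.ptp((q[:,:2]-[x0,y0])@nn),np.ptp(q,0))
    # yellow noses
    y=cv2.inRange(hsv,(15,120,120),(30,255,255)); k,_,st,ce=cv2.connectedComponentsWithStats(y)
    for i in range(1,k):
        w=ray(n,*ce[i],.036)
        if st[i,4]>8 and .25<w[0]<.7 and .1<w[1]<.35: print(' nose',st[i,4],ce[i].round(1),w.round(4))
    b=cv2.inRange(hsv,(100,150,100),(120,255,255)); q=P[(b>0)&(P[...,2]>.04)&(P[...,1]<.1)&(P[...,0]>.5)&(P[...,2]<.06)]
    print(' tape',len(q),q.mean(0),np.ptp(q,0))
    m=(P[...,2]>.08)&(P[...,2]<.11)&(P[...,0]>.1)&(P[...,0]<.36)&(P[...,1]>.15)&(P[...,1]<.4)
    q=P[m]; print(' mug',len(q),q.min(0),q.max(0))
t=cv2.resize(PP['top'][120:260,100:230],None,fx=5,fy=4.2,interpolation=2) 
cv2.imwrite('pics/crop.png',cv2.resize(cv2.cvtColor(PP['top'][130:290,90:250],4),None,fx=3.7,fy=3.7,interpolation=2))
```

```text
top spot ell (167.33131408691406, 216.13107299804688) (16.06281089782715, 16.596073150634766) [0.46608227 0.23820842 0.        ] bbox span [array([0.05 , 0.054, 0.   ])]
 circle 0.03 0.18 142 [ 0.58636587 -0.19756398] 0.02577856320347807
 circle 0.18 0.222 109 [ 0.58698203 -0.19803245] 0.023352182401527494
 cap top 231 [ 0.58597601 -0.1969494   0.22928221] [0.0405454  0.04023563 0.00903459]
 wallpts 250
 line 223 -0.18463024 (np.float32(0.48959458), np.float32(0.26972598)) dist spot -0.035298356298511996 ptp 0.05392498025711119 [0.33784461 0.10688252 0.00783421]
 nose 32 [175.2 149.2] [0.6721 0.2117 0.036 ]
 nose 34 [169.  175.7] [0.5893 0.2277 0.036 ]
 nose 37 [163.  202.5] [0.5066 0.243  0.036 ]
 nose 36 [156.8 229.6] [0.4243 0.2587 0.036 ]
 tape 374 [ 0.74673434 -0.04299389  0.0471108 ] [0.09566544 0.0955874  0.0117175 ]
 mug 231 [0.26346119 0.29629153 0.08021807] [0.35752284 0.37064786 0.09909068]
side spot ell (216.5736083984375, 265.6859130859375) (9.235973358154297, 14.180773735046387) [0.47288525 0.22668452 0.        ] bbox span [array([0.04, 0.03, 0.  ])]
 circle 0.03 0.18 580 [ 0.58806805 -0.19646591] 0.02377800922950673
 circle 0.18 0.222 175 [ 0.58780299 -0.19605468] 0.020104921121066207
 cap top 101 [ 0.58560293 -0.19245755  0.22948113] [0.04203442 0.04348988 0.01096077]
 wallpts 488
 line 461 -0.19530162 (np.float32(0.56190395), np.float32(0.2556984)) dist spot -0.045737501773001676 ptp 0.04956554871485207 [0.37284075 0.11046609 0.0079507 ]
 nose 16 [162.4 222.9] [0.6777 0.2128 0.036 ]
 nose 16 [180.9 238.1] [0.5947 0.2272 0.036 ]
 nose 30 [201.6 254. ] [0.5111 0.2389 0.036 ]
 nose 43 [222.5 272.6] [0.4281 0.2563 0.036 ]
 tape 177 [ 0.74916419 -0.03773344  0.04823278] [0.09785224 0.09753185 0.01171411]
 mug 430 [0.25942847 0.29610132 0.08005057] [0.35978963 0.37238096 0.09982938]
```

View pics/crop.png

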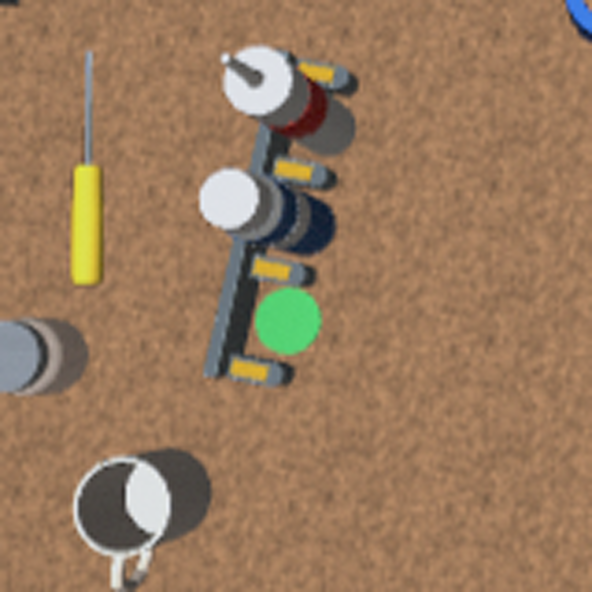

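The crop confirms four evenly spaced noses and a free stall on the robot's side. The checks agree: nose pitch 84 mm, rack yaw about -0.187, can radius about 25.8 mm and cap top at 0.229 m. My plan is to cradle the can low between the part-shut fingertips with the tool tilted 45°. I'll push it diagonally onto the stall's axis, look again, then push it straight in.

```bash
cat >> h.py <<'E'
from scipy.spatial.transform import Rotation as Ro
TH=-.187; EX=np.array([np.cos(TH),np.sin(TH)]); EY=np.array([-np.sin(TH),np.cos(TH)])
def W(s,t): return EX*s+EY*t
def rpy(d,beta,sg):
    d=np.array(d)/np.linalg.norm(d); x=np.r_[d*np.cos(beta),-np.sin(beta)]; y=sg*np.array([-d[1],d[0],0])
    return Ro.from_matrix(np.c_[x,y,np.cross(x,y)]).as_euler('xyz')
def P3(p,z): return [float(p[0]),float(p[1]),z]
B=np.pi/4
E
python3 - <<'E'
from h import *
can=np.array([.587,-.1968]); g=W(.413,.19); d=(g-can)/np.linalg.norm(g-can); print(g,d,EY)
for be in(B,B*.85,B*1.15):
  for sg in(1,-1):
    for nm,p,z,dd in(('hi',can-d*.11,.2,d),('app',can-d*.11,.016,d),('end',g-d*.02,.016,d),('hi2',W(.413,.09),.2,EY),('app2',W(.413,.11),.016,EY),('end2',W(.413,.305),.016,EY)):
        q=inverse_kinematics(P3(p,z),rpy(dd,be,sg)); print(round(be,2),sg,nm,None if q is None else np.round(q,2))
E
```

```text
[0.44112321 0.10990594] [-0.42951674  0.9030589 ] [0.18591204 0.98256639]
0.79 1 hi [-0.7   1.07  0.5   0.39  2.27  2.14]
0.79 1 app [-0.7   1.23  0.57  0.33  2.05  2.04]
0.79 1 end [-0.38  0.49  1.8   0.5   1.49  2.11]
0.79 1 hi2 [-0.75 -0.11  2.08  0.64  1.64  2.47]
0.79 1 app2 [-0.71  0.24  2.16  0.69  1.28  2.23]
0.79 1 end2 [-0.26  0.2   2.21  0.94  1.06  2.44]
0.79 -1 hi [-0.7   1.07  0.5   0.39  2.27 -1.  ]
0.79 -1 app [-0.7   1.23  0.57  0.33  2.05 -1.1 ]
0.79 -1 end [-0.38  0.49  1.8   0.5   1.49 -1.03]
0.79 -1 hi2 [-0.75 -0.11  2.08  0.64  1.64 -0.68]
0.79 -1 app2 [-0.71  0.24  2.16  0.69  1.28 -0.91]
0.79 -1 end2 [-0.26  0.2   2.21  0.94  1.06 -0.7 ]
0.67 1 hi [-0.72  1.21  0.33  0.49  2.4   2.21]
0.67 1 app [-0.72  1.38  0.37  0.4   2.21  2.08]
0.67 1 end [-0.41  0.59  1.74  0.54  1.58  2.07]
0.67 1 hi2 [-0.8  -0.03  2.08  0.7   1.69  2.39]
0.67 1 app2 [-0.76  0.34  2.12  0.74  1.36  2.14]
0.67 1 end2 [-0.33  0.28  2.21  1.03  1.13  2.3 ]
0.67 -1 hi [-0.72  1.21  0.33  0.49  2.4  -0.93]
0.67 -1 app [-0.72  1.38  0.37  0.4   2.21 -1.06]
0.67 -1 end [-0.41  0.59  1.74  0.54  1.58 -1.07]
0.67 -1 hi2 [-0.8  -0.03  2.08  0.7   1.69 -0.75]
0.67 -1 app2 [-0.76  0.34  2.12  0.74  1.36 -1.  ]
0.67 -1 end2 [-0.33  0.28  2.21  1.03  1.13 -0.84]
0.9 1 hi [-0.69  0.95  0.65  0.32  2.14  2.1 ]
0.9 1 app [-0.69  1.1   0.74  0.28  1.91  2.02]
0.9 1 end [-0.34  0.41  1.86  0.46  1.41  2.16]
0.9 1 hi2 [-0.68 -0.18  2.09  0.58  1.59  2.55]
0.9 1 app2 [-0.64  0.15  2.18  0.64  1.21  2.33]
0.9 1 end2 [-0.18  0.14  2.2   0.83  0.99  2.6 ]
0.9 -1 hi [-0.69  0.95  0.65  0.32  2.14 -1.04]
0.9 -1 app [-0.69  1.1   0.74  0.28  1.91 -1.12]
0.9 -1 end [-0.34  0.41  1.86  0.46  1.41 -0.99]
0.9 -1 hi2 [-0.68 -0.18  2.09  0.58  1.59 -0.59]
0.9 -1 app2 [-0.64  0.15  2.18  0.64  1.21 -0.81]
0.9 -1 end2 [-0.18  0.14  2.2   0.83  0.99 -0.54]
```

Run:
```python
from h import *
can=np.array([.587,-.1968]); g=W(.413,.19); d=(g-can)/np.linalg.norm(g-can); R=rpy(d,B,-1)
gripper_to(.030)
movep(P3(can-d*.11,.2),R); move_l(P3(can-d*.11,.016),.12); print(move_l(P3(can-d*.045,.016),.08,max_force=6))
o=observe(); print(o['time_s'],o['eef_pos'],o['opening'],o['ft_force'])
a,_=snap('side','side1'); b,_=snap('top','top1')
cv2.imwrite('pics/c1.png',cv2.cvtColor(np.hstack([cv2.resize(a[80:220,200:360],None,fx=2.5,fy=2.5),cv2.resize(b[100:240,270:430],None,fx=2.5,fy=2.5)]),4))
```

```text
False
5.0667 [ 0.60655519 -0.23790639  0.01618939] 0.029969664489339184 [ 0.24130589  0.83024203 -0.05287705]
```

View pics/c1.png

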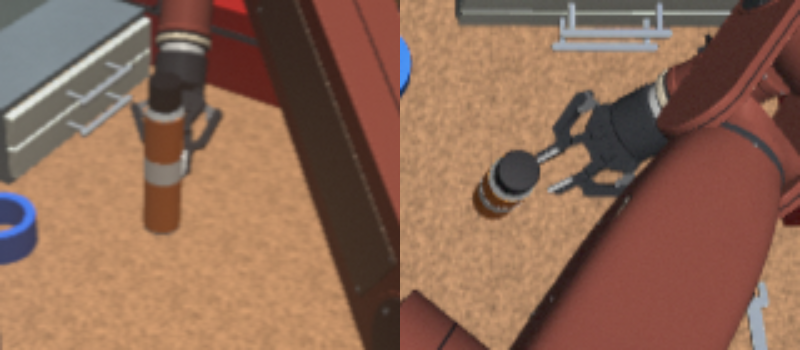

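The two fingertips sit centred just behind the can, low down. Next is the diagonal push, with the can's pose checked from depth on the way.

```bash
cat >> h.py <<'E'
def canpos(near):
    """orange body (side+top clouds): circle centre low/high, cap-top centre"""
    out={}
    for n in('side','top'):
        p,d=get_image(n); P=cloud(n,d); m=(np.hypot(P[...,0]-near[0],P[...,1]-near[1])<.06)
        h=cv2.cvtColor(p,cv2.COLOR_RGB2HSV); og=cv2.inRange(h,(5,120,50),(14,255,255))>0
        q=P[m&(P[...,2]>.222)&(P[...,2]<.24)]; out[n+'_cap']=(len(q),((q.min(0)+q.max(0))/2).round(4) if len(q) else None)
        q=P[m&(P[...,2]>.09)&(P[...,2]<.18)&og]
        if len(q)>30:
            A=np.c_[2*q[:,:2],np.ones(len(q))]; s=np.linalg.lstsq(A,(q[:,:2]**2).sum(1),rcond=None)[0]
            out[n+'_body']=(len(q),s[:2].round(4),round(float(np.sqrt(s[2]+s[:2]@s[:2])),4))
    return out
E
python3 - <<'E'
from h import *
can=np.array([.587,-.1968]); g=W(.413,.19); d=(g-can)/np.linalg.norm(g-can)
def st():
    o=observe(); c=o['eef_pos'][:2]+d*.028; print(round(o['time_s'],2),o['eef_pos'],'F',o['ft_force'].round(2)); print(canpos(c))
print(move_l(P3(can-d*.028+d*.05,.016),.05,max_force=8)); st()
print(move_l(P3(g-d*.028,.016),.07,max_force=8)); st()
snap('side','side2'); snap('top','top2')
a=cv2.imread('pics/side2.png');b=cv2.imread('pics/top2.png')
cv2.imwrite('pics/c2.png',np.hstack([cv2.resize(a[120:300,130:290],None,fx=2.5,fy=2.5),cv2.resize(b[120:300,130:290],None,fx=2.5,fy=2.5)]))
E
```

```text
False
6.66 [ 0.5775949  -0.17711771  0.01583887] F [ 1.97 -2.45  1.49]
{'side_cap': (108, array([ 0.5713, -0.1719,  0.2281])), 'side_body': (234, array([ 0.5722, -0.1692]), 0.0229), 'top_cap': (228, array([ 0.571 , -0.1701,  0.2278])), 'top_body': (40, array([ 0.5709, -0.171 ]), 0.0256)}
False
11.05 [0.45317052 0.08456016 0.01598523] F [ 1.29 -3.42  1.55]
{'side_cap': (181, array([0.449 , 0.0915, 0.2281])), 'side_body': (298, array([0.449 , 0.0914]), 0.0243), 'top_cap': (231, array([0.4462, 0.0906, 0.2283])), 'top_body': (48, array([0.4464, 0.0909]), 0.0257)}
```

View pics/c2.png

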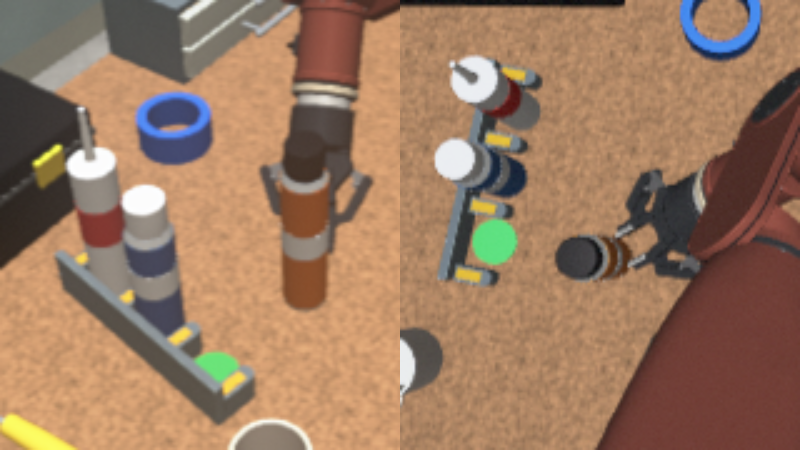

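The can slid upright: cap and body centres agree, and the force is about 4 N. It sits nearer the TCP than I estimated, 8.5 mm ahead. I'll back off and check how the tips lie before the push into the stall.

Run:
```python
from h import *
can=np.array([.587,-.1968]); g=W(.413,.19); d=(g-can)/np.linalg.norm(g-can); e=np.array([d[1],-d[0]])
o=observe(); t=o['eef_pos'][:2]; move_l(P3(t-d*.06,.016),.12)
o=observe(); t=o['eef_pos'][:2]; print(o['eef_pos'],o['tcp_rot'],rpy(d,B,-1),o['time_s'])
print(canpos(W(.413,.19)-.02*d))
p,D=snap('top','top3'); P=cloud('top',D)
m=(abs((P[...,:2]-t)@d)<.06)&(abs((P[...,:2]-t)@e)<.05)&(P[...,2]>.008)&(P[...,2]<.1)
q=P[m]; L=np.c_[(q[:,:2]-t)@d,(q[:,:2]-t)@e,q[:,2]]*1000; L=L[np.argsort(-L[:,0])]; print(L[:45].round(0).astype(int).tolist())
v,u=np.where(m); print(u.mean(),v.mean())
p2,_=snap('side','side3')
u0,v0=int(u.mean()),int(v.mean())
cv2.imwrite('pics/c3.png',cv2.resize(cv2.cvtColor(p[v0-35:v0+35,u0-50:u0+50],4),None,fx=7,fy=7,interpolation=2))
```

```text
[0.47830548 0.03095175 0.01572761] [-3.14053104  0.78391694  2.01553953] [3.14159265 0.78539816 2.0147539 ] 11.9
{'side_cap': (179, array([0.4488, 0.0912, 0.2282])), 'side_body': (299, array([0.4494, 0.0906]), 0.0246), 'top_cap': (232, array([0.4462, 0.0893, 0.2282])), 'top_body': (43, array([0.4467, 0.0902]), 0.0258)}
[[58, -27, 23], [58, -27, 44], [57, -27, 71], [56, -27, 96], [54, -26, 19], [54, -25, 63], [54, -26, 44], [53, -25, 89], [52, -24, 32], [51, -24, 58], [51, -23, 80], [49, -21, 40], [49, -22, 19], [48, -21, 91], [48, -22, 70], [48, 14, 54], [47, -19, 49], [47, -19, 27], [47, -19, 72], [47, -19, 95], [46, 12, 92], [46, 11, 13], [45, -17, 53], [45, -17, 77], [45, -17, 34], [45, -17, 11], [44, 9, 47], [44, 9, 70], [44, -14, 78], [44, -14, 100], [44, -14, 33], [44, 8, 99], [44, -14, 58], [43, 6, 21], [43, -11, 78], [43, -11, 32], [43, 5, 51], [42, -11, 58], [42, 4, 76], [42, 2, 16], [42, -8, 72], [42, 4, 99], [42, -2, 77], [42, -8, 53], [42, 1, 45]]
239.6829268292683 209.61324041811847
```

View pics/c3.png

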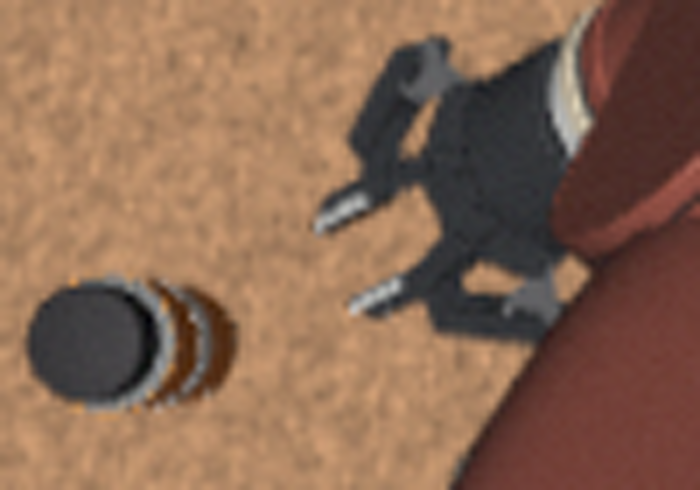

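The picture shows the two tips about a can's width apart, level behind the can. I'll list only the finger points from the saved state.

Run:
```python
from h import *
can=np.array([.587,-.1968]); g=W(.413,.19); d=(g-can)/np.linalg.norm(g-can); e=np.array([d[1],-d[0]])
o=observe(); t=o['eef_pos'][:2]
for n in('top','side'):
    p,D=get_image(n); P=cloud(n,D)
    x=(P[...,:2]-t)@d; m=(x<.025)&(x>-.06)&(abs((P[...,:2]-t)@e)<.05)&(P[...,2]>.006)&(P[...,2]<.1)
    q=P[m]; L=np.c_[(q[:,:2]-t)@d,(q[:,:2]-t)@e,q[:,2]]*1000; L=L[np.argsort(-L[:,0])]; print(n,L[:40].round(0).astype(int).tolist())
```

```text
top [[-13, 13, 45], [-13, -24, 44], [-14, -21, 45], [-15, 15, 50], [-16, 18, 48], [-16, 11, 46], [-16, -25, 49], [-17, 14, 50], [-17, -23, 53], [-18, -26, 45], [-19, 16, 53], [-19, -20, 55], [-19, 20, 46], [-20, -30, 45], [-20, 12, 54], [-20, -24, 54], [-21, 22, 43], [-21, -28, 47], [-21, -21, 55], [-21, 15, 56], [-22, 25, 51], [-23, 11, 49], [-23, 17, 56], [-23, -19, 56], [-23, -25, 52], [-23, -32, 51], [-24, 20, 52], [-24, -29, 52], [-24, 13, 58], [-24, -23, 59], [-25, 11, 34], [-25, 23, 51], [-25, -26, 51], [-26, -20, 57], [-26, 16, 60], [-26, 19, 51], [-27, 12, 57], [-27, -24, 59], [-27, -30, 56], [-28, 22, 53]]
side [[-13, -23, 48], [-13, -20, 47], [-18, -22, 47], [-18, -22, 55], [-18, -22, 51], [-19, -19, 46], [-19, -25, 50], [-20, -28, 50], [-22, -18, 47], [-22, -18, 55], [-22, -21, 55], [-23, -18, 50], [-23, -27, 51], [-24, -18, 57], [-25, -18, 61], [-25, -18, 65], [-25, -24, 53], [-25, -24, 49], [-25, -30, 57], [-26, -30, 61], [-26, -21, 60], [-27, -21, 55], [-27, -27, 51], [-27, -27, 56], [-28, -24, 54], [-28, -20, 61], [-29, -26, 57], [-29, -29, 50], [-29, -23, 61], [-30, -30, 45], [-30, -23, 56], [-31, -20, 63], [-31, -29, 60], [-32, -17, 66], [-32, -26, 63], [-33, -20, 70], [-33, -17, 61], [-33, -29, 62], [-34, -17, 68], [-34, -23, 65]]
```

The upper front edges of the tips are at x -13 mm, z 45 mm. At this opening the tips are drawn back about 29 mm, so the contact was higher than I intended: about 45 mm, where 30 mm is the limit for sliding. For the second push I'll lower the tool by 19 mm, guarding the descent by force, and tilt it to 42°. That puts contact near 25 mm. The can sits centred between the fingers, so the top camera reads about 3.5 mm low in x, which puts the stall axis at s≈0.4155 in the robot frame.

```bash
cat >> h.py <<'E'
B2=np.radians(42); R2=rpy(EY,B2,-1); Z=-.003
def st(near):
    o=observe(); t=o['eef_pos']; print(round(o['time_s'],2),t.round(4),'s,t',(EX@t[:2]).round(4),(EY@t[:2]).round(4),'F',o['ft_force'].round(2))
    for k,v in canpos(near).items():
        if v[1] is not None: print('  ',k,v,'s,t',(EX@v[1][:2]).round(4),(EY@v[1][:2]).round(4))
E
python3 - <<'E'
from h import *
t=observe()['eef_pos'][:2]; move_l(P3(t,.15),.15)
movep(P3(W(.4255,.105),.12),R2); move_l(P3(W(.4255,.105),.015),.12)
print(move_l(P3(W(.4255,.105),Z),.02,max_force=4)); st(W(.422,.1714))
for n in('top','side'):
    p,D=get_image(n); P=cloud(n,D); tt=W(.4255,.105)
    x=(P[...,:2]-tt)@EY; m=(x<.025)&(x>-.06)&(abs((P[...,:2]-tt)@EX)<.05)&(P[...,2]>.006)&(P[...,2]<.1)
    q=P[m]; L=np.c_[x[m],(q[:,:2]-tt)@EX,q[:,2]]*1000; L=L[np.argsort(-L[:,0])]; print(n,L[:16].round(0).astype(int).tolist())
E
```

```text
False
15.84 [ 0.4376  0.024  -0.003 ] s,t 0.4255 0.105 F [-0.06 -0.2  -0.14]
   side_cap (172, array([0.4493, 0.0918, 0.2278])) s,t 0.4244 0.1737
   side_body (305, array([0.4493, 0.0903]), 0.0247) s,t 0.4247 0.1723
   top_cap (234, array([0.4462, 0.0889, 0.2284])) s,t 0.4219 0.1703
   top_body (40, array([0.4468, 0.0902]), 0.0258) s,t 0.4222 0.1717
top [[-17, 17, 26], [-17, 14, 25], [-18, -20, 28], [-19, -23, 30], [-20, -26, 34], [-21, 14, 31], [-21, 11, 28], [-22, -19, 30], [-22, -22, 31], [-22, 21, 26], [-23, 18, 25], [-23, -28, 25], [-23, -25, 36], [-24, -19, 18], [-24, -31, 28], [-24, 15, 33]]
side [[-15, -20, 28], [-17, 18, 28], [-17, 15, 26], [-18, -21, 22], [-18, 19, 22], [-19, 20, 30], [-19, -20, 25], [-19, -20, 29], [-19, 16, 28], [-19, -24, 22], [-20, -15, 25], [-20, -19, 31], [-21, -22, 29], [-21, 14, 20], [-21, 14, 28], [-21, 19, 33]]
```

Run:
```python
from h import *
Z=-.005
print(move_l(P3(W(.4255,.145),Z),.06,max_force=6))
print(move_l(P3(W(.4255,.175),Z),.04,max_force=6))
print(move_l(P3(W(.4155,.235),Z),.04,max_force=6))
print(move_l(P3(W(.4155,.255),Z),.03,max_force=6)); st(W(.413,.262))
b,_=snap('top','top4'); a,_=snap('side','side4')
h=cv2.cvtColor(b,cv2.COLOR_RGB2HSV); y=cv2.inRange(h,(15,120,120),(30,255,255)); k,_,S,ce=cv2.connectedComponentsWithStats(y)
for i in range(1,k):
    w=ray('top',*ce[i],.036)
    if S[i,4]>8 and .25<w[0]<.7 and .1<w[1]<.35: print('nose',ce[i],EX@w[:2],EY@w[:2])
cv2.imwrite('pics/c4.png',cv2.cvtColor(np.hstack([cv2.resize(a[180:320,140:280],(400,400)),cv2.resize(b[150:270,120:240],(400,400))]),4))
```

```text
False
False
False
False
20.24 [ 0.4555  0.1736 -0.0049] s,t 0.4152 0.2553 F [-0.12  0.03  0.22]
   side_cap (208, array([0.4543, 0.1798, 0.228 ])) s,t 0.413 0.2611
   side_body (332, array([0.455 , 0.1788]), 0.0249) s,t 0.4138 0.2603
   top_cap (234, array([0.4525, 0.1784, 0.2281])) s,t 0.4114 0.2594
   top_body (78, array([0.4523, 0.1787]), 0.0254) s,t 0.4112 0.2597
nose [175.15625 149.21875] 0.6209868011515 0.33294977688706573
nose [169.         175.70588235] 0.5366617924157524 0.33325654620790185
nose [162.88888889 202.47222222] 0.4527201521132826 0.3332309905293552
nose [156.75       229.61111111] 0.3688563191751335 0.3330342863568885
```

View pics/c4.png

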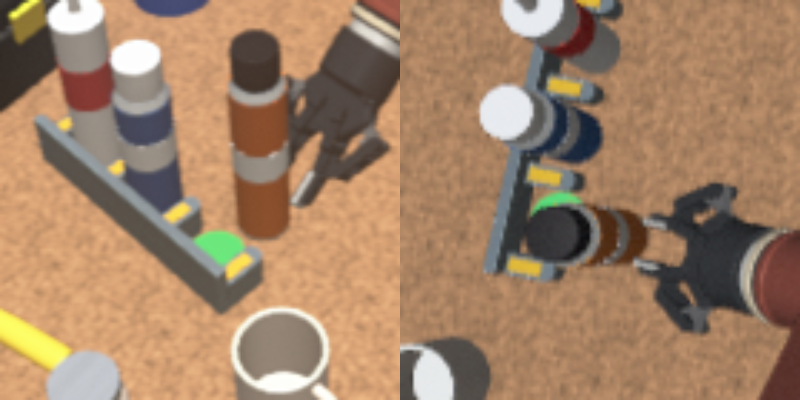

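Top view: the can is in line with the stall, at lateral 0.4112 against 0.4108 from the noses and 0.4135 from the spot. The side view agrees to 2 mm. I'll shift it 1 mm and push it home gently under force guard.

Run:
```python
from h import *
Z=-.005
print(move_l(P3(W(.4165,.272),Z),.03,max_force=6)); 
print(move_l(P3(W(.4165,.306),Z),.03,max_force=6)); st(W(.413,.312))
print(move_l(P3(W(.4165,.326),Z),.012,max_force=4)); st(W(.413,.323))
b,_=snap('top','top5'); a,_=snap('side','side5')
cv2.imwrite('pics/c5.png',cv2.cvtColor(np.hstack([cv2.resize(a[180:320,140:280],(400,400)),cv2.resize(b[150:270,120:240],(400,400))]),4))
```

```text
False
False
22.44 [ 0.466   0.2233 -0.005 ] s,t 0.4164 0.306 F [-0.61 -1.3   0.29]
   side_cap (222, array([0.4649, 0.2288, 0.2281])) s,t 0.4143 0.3112
   side_body (334, array([0.4653, 0.2284]), 0.0249) s,t 0.4147 0.3109
   top_cap (231, array([0.4642, 0.2272, 0.2277])) s,t 0.4139 0.3095
   top_body (107, array([0.4628, 0.2283]), 0.0256) s,t 0.4123 0.3104
True
23.7 [ 0.469   0.2376 -0.0053] s,t 0.4167 0.3207 F [-1.1  -5.23  3.05]
   side_cap (227, array([0.4673, 0.2427, 0.228 ])) s,t 0.414 0.3253
   side_body (335, array([0.4685, 0.2418]), 0.0253) s,t 0.4154 0.3247
   top_cap (239, array([0.4666, 0.2417, 0.228 ])) s,t 0.4135 0.3242
   top_body (113, array([0.4657, 0.2424]), 0.0257) s,t 0.4125 0.3248
```

View pics/c5.png

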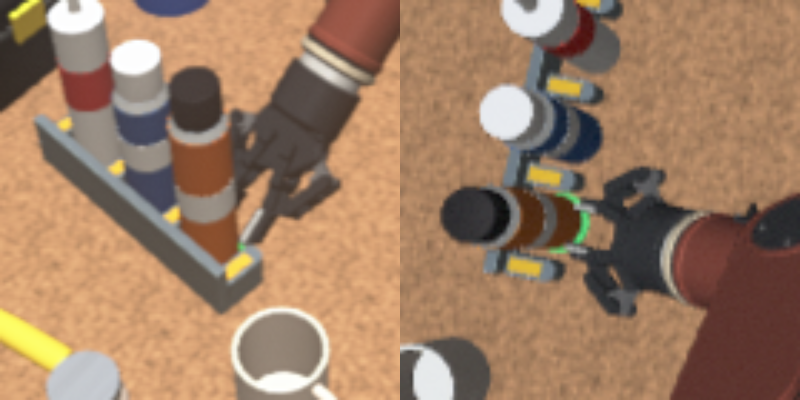

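The can stopped at t≈0.3245 when contact with the back wall raised the force by 4 N. I expected 0.323, and it's upright and centred. Next I'll retreat straight back and up, verify, then hand in.

Run:
```python
from h import *
move_l(P3(W(.4165,.30),-.005),.03); move_l(P3(W(.4165,.21),-.003),.1); move_l(P3(W(.4165,.19),.15),.12); hold(.5)
st(W(.413,.323))
b,_=snap('top','top6'); a,_=snap('side','side6')
for n,x in(('top',b),('side',a)):
    z=np.load(n+'0.npz')['p']; df=cv2.absdiff(x,z).max(2)>60
    k,_,S,ce=cv2.connectedComponentsWithStats(df.astype(np.uint8)); print(n,[(S[i,4],ce[i].round(0).tolist()) for i in range(1,k) if S[i,4]>15])
cv2.imwrite('pics/c6.png',cv2.cvtColor(np.hstack([cv2.resize(a[180:320,140:280],(400,400)),cv2.resize(b[100:280,70:250],(400,400))]),4))
```

```text
27.72 [0.4445 0.1093 0.1499] s,t 0.4165 0.19 F [-0.81 -0.14 -0.16]
   side_cap (229, array([0.468 , 0.2427, 0.2282])) s,t 0.4147 0.3255
   side_body (340, array([0.4681, 0.2422]), 0.0248) s,t 0.4149 0.325
   top_cap (237, array([0.4664, 0.2417, 0.2287])) s,t 0.4133 0.3242
   top_body (108, array([0.4657, 0.242 ]), 0.0254) s,t 0.4126 0.3244
top [(np.int32(449), [312.0, 173.0]), (np.int32(329), [144.0, 214.0]), (np.int32(10460), [253.0, 294.0]), (np.int32(234), [165.0, 216.0]), (np.int32(21), [248.0, 250.0]), (np.int32(1202), [491.0, 331.0]), (np.int32(1400), [237.0, 369.0]), (np.int32(815), [497.0, 371.0])]
side [(np.int32(765), [478.0, 23.0]), (np.int32(23), [437.0, 33.0]), (np.int32(27), [431.0, 39.0]), (np.int32(471), [496.0, 54.0]), (np.int32(898), [322.0, 76.0]), (np.int32(817), [453.0, 91.0]), (np.int32(1772), [359.0, 138.0]), (np.int32(36), [307.0, 98.0]), (np.int32(822), [262.0, 144.0]), (np.int32(161), [471.0, 117.0]), (np.int32(4410), [426.0, 153.0]), (np.int32(1609), [285.0, 155.0]), (np.int32(426), [451.0, 209.0]), (np.int32(355), [208.0, 215.0]), (np.int32(548), [498.0, 227.0]), (np.int32(2421), [379.0, 237.0]), (np.int32(74), [423.0, 233.0]), (np.int32(173), [212.0, 238.0]), (np.int32(145), [216.0, 265.0])]
```

View pics/c6.png

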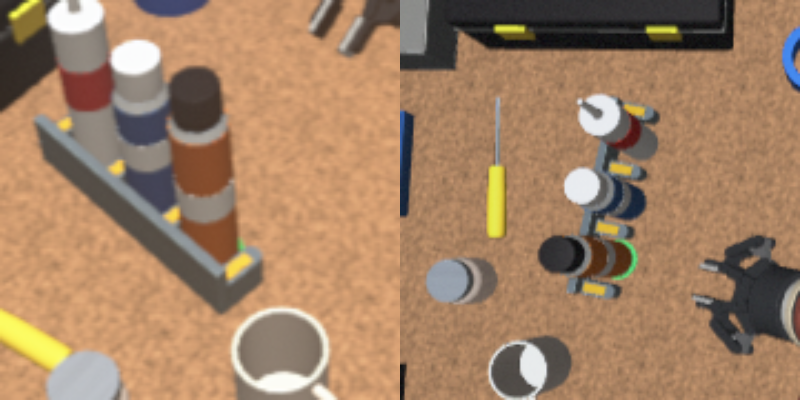

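The can stands upright in the stall with only a rim of the spot showing, and the only image changes are the can and the arm.

```bash
python3 -c "
from plant import *
job_done()"
```

```text
the job is handed in; nothing more can be done
```

The orange can is in the green-spot stall, upright and against the back wall, and the job is handed in. I pushed it with the part-shut fingertips, first diagonally onto the stall's axis and then straight in. The last push stopped when the force rose 4 N at the back wall. The robot's clock read about 28 s at the last check.

**Final checks**
- **Position:** after the fingers withdrew, the can's centre was about 24–25 mm in front of the measured wall face, where 26 mm is exact contact. That difference is within the 2 mm calibration error.
- **Upright and centred:** the cap and body centres agree to within about 1 mm. The can is within about 2.5 mm of the stall's centre line.
- **Surroundings:** comparing images with the start showed changes only at the can and the arm, with the gripper clear of everything.

**What disagreed**
- **Contact height:** the first push touched the can at about 45 mm instead of the intended 25 mm or so, because the part-shut fingertips sit farther back than I assumed. The can still slid upright, and I lowered the tool so the second push touched at about 25 mm.
- **Cameras:** the two views differed by 2–5 mm in x. I allowed for this by measuring the can relative to the rack in each view.

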